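# Shut the tip box and slide its tray home

## Robot

A 6-joint arm with a two-finger parallel gripper is mounted at the origin on a cart in front of the work surface, level with it; the furniture and walls round the work are solid. World frame = base frame: x ahead of the robot, y to its left, z up, the work surface at z = 0. Lengths are in mm, angles in rad, forces in N, time in s.
With the tool pointing down it reaches from about 300 to 850 mm from the base axis. Payload 4.2 kg.
Tool frame: the origin (TCP) lies on the centre line of the jaws, within the pads' length; the fingertips stand 22 mm ahead of it and the grasp point (between the pads) lies 3 mm ahead of it; x points along the fingers, y is the direction in which the jaws open and shut, and the axes are right-handed (so a half turn about x gives the same grasp; the last joint's range is limited). The gripper opens to 91 mm and grips with 3 to 60 N. Pads are 32 mm wide; open, the fingers measure 118 mm over their backs; the gripper's body (76 mm by 178 mm) begins 60 mm behind the grasp point.
Start: joints at [1.262, 0.32, 1.565, -0, 1.257, -0.02], TCP at [163.763, 551.201, 235.976] pointing down, gripper open.
Joint ranges: [-3.11, 3.11], [-0.84, 2.01], [0.21, 2.61], [-1.34, 4.49], [0.05, 2.63], [-2.56, 2.56]. Speed limits (rad/s): [2.57, 2.57, 3.14, 3.14, 3.14, 3.14].

## Interface

Orientations are given as a 3x3 rotation matrix whose columns are the frame's x, y, z axes.
In Python, from rig import arm gives the robot as it stands.
- The arm moves only by the tool apply_moves, never from a script. Its argument "series" is a list of rows, each a list of 7 numbers: the shift along the world's x, y, z in m, then the turn, a rotation vector about the world's x, y, z in degrees, then the finger opening in m, from 0 to 0.0912. In form: [[x, y, z, ax, ay, az, claw], ...]. A call has 1 to 12 rows; each row is the pose to reach, as a shift and turn from the pose commanded when the call began; what a row does not reach only later rows make up. A row lasts 1/10 s, in which the tool goes at most 50 mm and 8.59 degrees, less where a joint would pass 70% of its speed; a pose out of reach is approached as far as the arm can. A call with a gripper value outside its range is refused whole. The fingers move at their own pace and stop on an object; "force" is the grip in N (left out, the last holds). Time passes only in rows, so rows that repeat a pose let the fingers close. It gives the time, the measured TCP pose, the force and the opening at its end, in the units of the state.
- arm.observe(): the state, without advancing time (a new reading comes with each control period).
- arm.capture(name): name is "scene" or "top" or "wrist"; returns a dict with "frame" (400x640x3 uint8, blue, green, red), "fx", "fy", "cx", "cy" (pixels), "T" (4x4, takes a point from camera to world coordinates). Camera axes: x right, y down, z forward; pixel columns grow to the right and rows downward; lengths in mm; the calibration is good to about 2 mm. A picture is of the moment at which its call begins. There is no depth.
- arm.sign_off(): hands the job in, once; it reports no verdict.
Trained networks look in a picture, given as the dict that the camera call returned (one of the last four; its "shot" number tells which), for a name from the list of things; names that differ only in an ending like _2 or _b are one class to them, and where a whole thing is asked for, a point or a joint stands for the part that bears it (a point fixed in the world has none). Each returns a list of dicts, best first, with "conf" (0 to 1); they miss things now and then, are a little off and sometimes report something else, mostly with a low value. They report only what shows in the picture. A call takes as long as a camera call. They do not tell look-alikes from the thing itself.
- arm.search_frame(picture, label): "bbox" ([left, top, right, bottom] as shares, 0 to 1, of the picture: columns of its width, rows of its height, round what is visible of it).
- arm.trace(picture, label): "region" (400x640 bool, what is visible of it) and "bbox" ([left, top, right, bottom] as shares, 0 to 1, of the picture: columns of its width, rows of its height, round what is visible of it).
- arm.place_of(picture, label): "xy" ([column, row] as shares, 0 to 1, of the picture: columns of its width, rows of its height: a listed point, or the origin of a listed thing).
The state is a dict: "t": time; "joints": joint angles; "joint_vel": joint speeds; "joint_efforts": joint torques, N m; "eef_pos": TCP position; "eef_rot": TCP orientation; "ft_force": force on the tool from outside, world axes, zero at the start; "ft_torque": the same for the moment, N m; "gripper_width": finger opening in mm.
Only numpy, scipy, OpenCV 4.12 (cv2) and the standard library are available. Lean on these libraries where they do the work, as an engineer would, in place of code of your own. Each camera call takes 0.05 s, during which the arm holds its last target.

## Task

Put the pipette tips away using only the fingertips: first push the clear lid of the blue tip box over until it has fallen fully shut, and only then push the tray's blue front until the tray is fully home in its white housing. Do not lift the box or pick anything up; it stays lying flat in the tray. Leave the two vials and the cup standing where they are.

Things in the scene. Friction and masses are not known exactly. Their poses are not given: they have to be found in the camera images.
- store: White metal housing, fixed, 164 wide (y), 130 deep (x), 80 mm high, open at the front. Origin on the worktop under the middle of its mouth; x points into the housing (the way the tray is pushed home), y left seen from the front, z up. A flat grey deck, 130 mm wide and 4 mm high, runs 200 mm out of the mouth under the tray.
- tray (a joint): How far the tray stands out of the housing, in m: 0 is fully home (stop), 0.2 the outer stop; it starts between 0.16 and 0.19. It moves along the housing's x axis against about 2 N of friction and stays where it is left.
- tray_front (a point): Middle of the outer face of the tray's blue front panel, 45 mm above the worktop. Panel 160 wide, 12 thick, from 6 to 79 mm above the worktop, flat; the face looks along the housing's -x. Behind it an aluminium tray with 20 mm rims, floor 8 mm above the worktop, holds the tip box with 3 mm of play sideways, 28 mm in all fore and aft. Tray home: this point is 12 mm in front of the mouth.
- tip_box_lid (a joint): Angle of the tip box's clear lid, rad: 0 shut; starts open at about 1.83 (its stop, leaning back past upright towards the housing). Very light hinge: well under 1 N at the lid's edge moves it; pushed below about 1.0 it falls shut by itself in a second or two; let go above about 1.2 it falls open again. A fast shove could tip the box.
- lid_edge (a point): On the lid: middle of the outer edge between its top plate and the side opposite the hinge. Open: the lid's rearmost point, 45 mm behind the hinge, 122 mm above the worktop (lid's highest point 128). The 122 mm wide top plate is then the back face, running from here down to the hinge; pushing it along the housing's -x shuts the lid. Space behind it, over the housing, is free.
- box_centre (a point): Middle of the blue lower part of the tip box, loose in the tray, 20 mm above its underside (28 mm above the worktop); axes as the housing. Box 84 mm along x, 122 wide, 36 high without lid, 62 with it shut; about 0.35 kg. The hinge line runs along the housing's y, 44 mm from this point towards the housing, 46 mm above the worktop.
- pink_vial_mid (a point): Bystander: white vial with a pink cap, 33 mm across, 70 mm high, standing on the worktop beside the tray; point half-way up.
- white_vial_mid (a point): Bystander: brown vial with a white cap, 33 mm across, 70 mm high, standing on the worktop beside the tray; point half-way up.
- cup_mid (a point): Bystander: white open specimen cup, 61 mm across, 66 mm high, standing on the worktop beside the housing; point half-way up.
Things that resemble listed ones, but are neither listed nor needed, are in the scene too. Leave any green or orange look-alike of the part that bears white_vial_mid alone.

How it is judged:
By the outcome, as a careful person would: the job done as asked, in the order asked, and still so for the second after the job is handed in, with the robot touching nothing.
It also fails if it takes over 43 s, if anything falls off the work surface, if the arm or the gripper's body presses on something with over 40 N, if the wrist force passes 120 N, or if a joint passes its speed limit or range.

## Working session

There is one attempt and no reset: what is moved stays moved. The work goes in short steps, Python scripts to look and compute and a tool call to move; the robot and the scene stay as the last step left them, time stands still between calls to the robot, and variables do not carry over. Pictures are saved under pics/ and viewed, and the job is handed in when it is done.

Besides the shell and the picture viewer there is one more tool, called as name(argument=value, ...) on one line, values as JSON. apply_moves: Moves the arm, as the interface text tells. Its arguments: {"type":"object","properties":{"series":{"type":"array"},"force":{"type":"number"}},"required":["series"]}

```bash
mkdir -p pics; ls
cat > h.py <<'E'
import numpy as np,cv2
from rig import arm
def ray(p,u,v):
    T=np.array(p["T"]);d=np.array([(u-p["cx"])/p["fx"],(v-p["cy"])/p["fy"],1.]);return T[:3,3],T[:3,:3]@d
def atz(p,u,v,z):
    o,d=ray(p,u,v);return o+d*(z-o[2])/d[2]
def proj(p,X):
    T=np.array(p["T"]);c=T[:3,:3].T@(np.array(X)-T[:3,3]);return np.array([p["fx"]*c[0]/c[2]+p["cx"],p["fy"]*c[1]/c[2]+p["cy"]])
def tri(rs):
    A=np.zeros((3,3));b=np.zeros(3)
    for o,d in rs:
        d=d/np.linalg.norm(d);M=np.eye(3)-np.outer(d,d);A+=M;b+=M@o
    return np.linalg.solve(A,b)
E
python3 - <<'E'
from h import *
np.set_printoptions(precision=1,suppress=True)
L=["store","tray_front","lid_edge","box_centre","pink_vial_mid","white_vial_mid","cup_mid"]
Z=[0,45,122,28,35,35,33]
P={}
for n in["scene","top"]:
    p=arm.capture(n);P[n]=p;cv2.imwrite(f"pics/{n}0.png",p["frame"])
    for l,z in zip(L,Z):
        for r in arm.place_of(p,l)[:3]:
            u,v=r["xy"][0]*640,r["xy"][1]*400
            print(n,l,round(r["conf"],2),np.array([u,v]),atz(p,u,v,z))
    print(n,np.array(p["T"]))
print(arm.observe()["t"])
E
```

```text
pics
scene store 0.62 [304.8 210.1] [694.7 -21.2   0. ]
scene tray_front 0.86 [384.3 235.4] [516.3 -64.9  45. ]
scene lid_edge 0.86 [314.2 167.2] [679.3 -30.1 122. ]
scene lid_edge 0.49 [350.3 224.8] [527.4  20.1 122. ]
scene box_centre 0.66 [349.1 227.5] [582.7 -39.6  28. ]
scene pink_vial_mid 0.88 [292.9 269.4] [568.3 110.6  35. ]
scene white_vial_mid 0.94 [417.6 174.4] [ 597.9 -258.7   35. ]
scene white_vial_mid 0.93 [400.7 193.9] [ 579.3 -183.1   35. ]
scene white_vial_mid 0.66 [370.6 178.5] [ 652.8 -169.3   35. ]
scene cup_mid 0.88 [322.6 146.4] [ 804.5 -165.1   33. ]
scene cup_mid 0.72 [401.5 195.3] [ 576.7 -183.    33. ]
scene [[ -0.6  -0.5   0.6 174. ]
 [ -0.8   0.4  -0.5 417.4]
 [  0.   -0.7  -0.7 684.4]
 [  0.    0.    0.    1. ]]
top store 0.75 [322.7 183.9] [698.3 -22.9   0. ]
top store 0.18 [390.4 229.3] [ 583.3 -193.3    0. ]
top tray_front 0.95 [338.  260.6] [506.7 -57.6  45. ]
top tray_front 0.23 [267.1 232.7] [572.3 111.1  45. ]
top lid_edge 0.64 [330.6 186.7] [671.6 -36.6 122. ]
top box_centre 0.88 [332.9 232.1] [574.8 -46.9  28. ]
top pink_vial_mid 0.6 [270.6 230.9] [577.  103.8  35. ]
top white_vial_mid 0.74 [402.1 254.3] [ 521.4 -213.1   35. ]
top white_vial_mid 0.61 [385.2 199.5] [ 654.3 -175.1   35. ]
top white_vial_mid 0.58 [419.7 223.2] [ 596.5 -258.3   35. ]
top cup_mid 0.87 [376.7 139.2] [ 807.  -157.4   33. ]
top [[   0.    -1.     0.1  531.1]
 [  -1.    -0.    -0.     9.8]
 [   0.    -0.1   -1.  1000.3]
 [   0.     0.     0.     1. ]]
0.8
```

View pics/scene0.png

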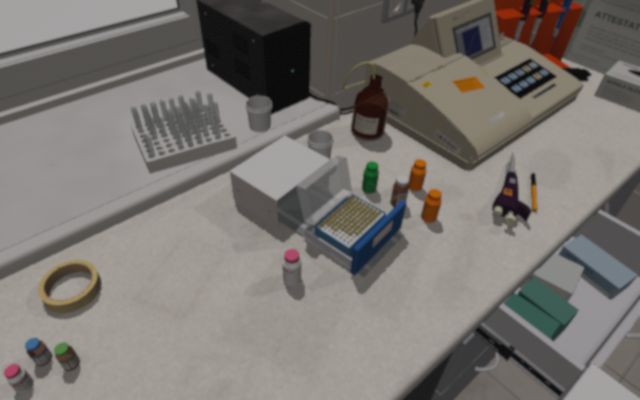

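View pics/top0.png

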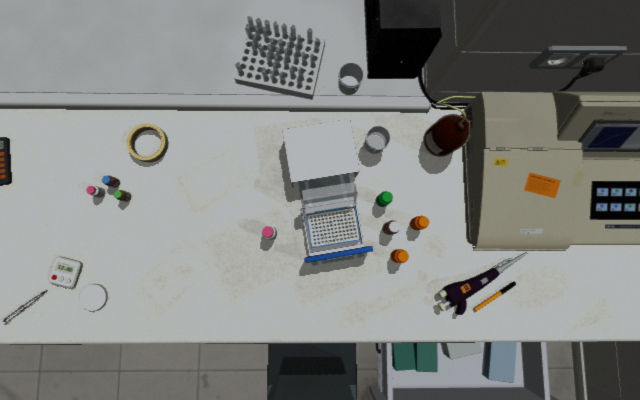

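The scene picture shows the housing at (285,185), the open clear lid at (320,190) and the blue front at (380,240). The top picture shows the front panel running (305,261)–(371,249), a yaw of about 10°.

Vials that could be white_vial_mid:
- Scene view: brown with white cap (401,192), green (371,178), and orange (418,175) and (432,205).
- Top view: brown with white cap (391,227).

The one at top (391,227) fits, because it is brown with a white cap. The pink vial is at top (269,232), beside the tray. I'll check these in an enlarged crop and refine the geometry.

Run:
```python
from h import *
np.set_printoptions(precision=3,suppress=True)
P=[arm.capture("scene"),arm.capture("top")]
best={}
for l in["store","tray_front","lid_edge","box_centre"]:
    rs=[]
    for p in P:
        r=arm.place_of(p,l)[0];rs.append(ray(p,r["xy"][0]*640,r["xy"][1]*400))
    best[l]=tri(rs);print(l,best[l])
p=P[1]
m=arm.trace(p,"tray_front")
print(len(m))
# blue panel top edge pixels
f=p["frame"].astype(int)
b=((f[...,0]-f[...,2]>70)).astype(np.uint8);b[:225]=0;b[275:]=0;b[:,:290]=0;b[:,390:]=0
ys,xs=np.nonzero(b);
c=np.array([atz(p,x,y,79)[:2] for x,y in zip(xs,ys)])
lab=cv2.connectedComponents(b)
r=cv2.minAreaRect(c.astype(np.float32));print(r,cv2.boxPoints(r))
# housing roof (white)
g=(f.min(2)>175).astype(np.uint8)
for r in arm.trace(p,"store")[:1]:
    print(r["conf"]);mm=r["region"];ys,xs=np.nonzero(mm);print(xs.min(),xs.max(),ys.min(),ys.max())
s=arm.observe();print(s["eef_rot"],s["eef_pos"],s["t"],s["gripper_width"])
# model overlay with assumed pose
o=best["store"].copy();o[2]=0
d=best["tray_front"]-best["store"];yaw=np.arctan2(-d[1],-d[0]);print("yaw",np.degrees(yaw),np.hypot(d[0],d[1])-12)
a=cv2.resize(p["frame"][100:290,250:450],None,fx=4,fy=4,interpolation=cv2.INTER_CUBIC)[:600]
cv2.imwrite("pics/topc.png",cv2.resize(p["frame"][110:275,250:450],None,fx=3.6,fy=3.6,interpolation=cv2.INTER_CUBIC))
```

```text
store [712.223 -31.138 -13.37 ]
tray_front [515.181 -50.32   45.99 ]
lid_edge [676.535 -34.327 121.336]
box_centre [585.942 -42.34   29.746]
2
((532.6531982421875, -55.16034698486328), (30.5255126953125, 156.20785522460938), 9.358720779418945) [[ 504.893   19.422]
 [ 530.294 -134.707]
 [ 560.414 -129.743]
 [ 535.012   24.386]]
0.86
282 372 119 264
[[ 0.     0.285  0.959]
 [ 0.     0.959 -0.285]
 [-1.     0.     0.   ]] [163.755 551.202 235.973] 1.4 90.93823161309501
yaw 5.560260418102814 185.97340164868484
```

View pics/topc.png

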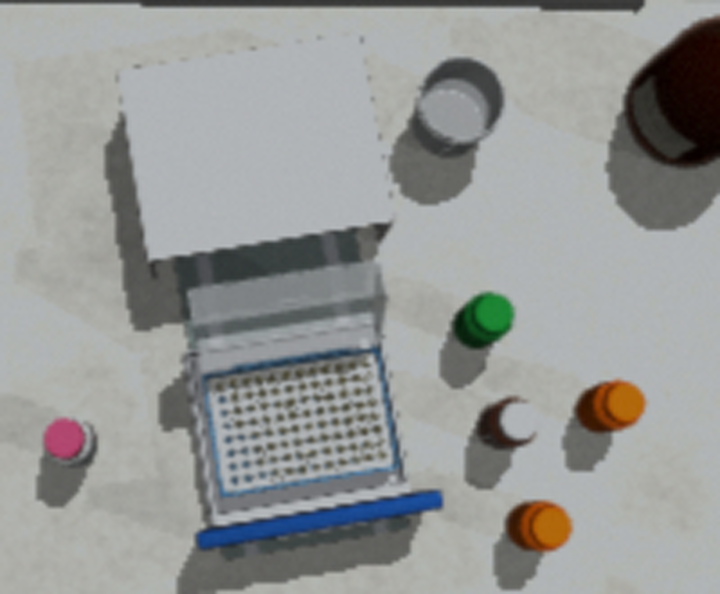

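The crop shows the brown vial with the white cap at (508,423), distinct from the green one at (487,318) and the orange ones at (612,405) and (540,525). Pink is at (67,440). The roof corners are sharp at (118,72), (362,37), (392,222) and (152,262), so I'll compute the pose from those.

Run:
```python
from h import *
np.set_printoptions(precision=1,suppress=True)
p=arm.capture("top")
q=lambda u,v,z:atz(p,250+u/3.6,110+v/3.6,z)[:2]
C=[q(*c,80) for c in[(118,72),(362,37),(392,222),(152,262)]];print(np.array(C))
for a,b in((0,1),(3,2),(3,0),(2,1)):
    d=C[b]-C[a];print(np.linalg.norm(d),np.degrees(np.arctan2(d[1],d[0])))
print("mouth mid",(C[2]+C[3])/2)
F=[q(200,547,79),q(442,508,79)];d=F[1]-F[0];print(F,(F[0]+F[1])/2,np.degrees(np.arctan2(d[1],d[0])),np.linalg.norm(d))
print("lid edge L,R",q(187,292,122),q(378,262,122))
print("pink/white/tops",q(67,440,70),q(517,420,70), q(540,525,70))
```

```text
[[ 814.3   74.7]
 [ 839.8  -87.2]
 [ 714.5 -105.6]
 [ 687.1   50.9]]
163.8395277477151 -81.06337517501949
158.9467488472266 -80.09870527651472
129.3653631351271 10.567777655438439
126.64293703754224 8.37882598259274
mouth mid [700.8 -27.3]
[array([504.5,  18.8]), array([ 529.1, -135.4])] [516.8 -58.3] -80.94692475731154 156.14558438377364
lid edge L,R [661.3  27.3] [680.7 -91.3]
pink/white/tops [572.3 104.9] [ 585.8 -186.8] [ 518.3 -200. ]
```

Pose: yaw is about 9.3°, mouth middle (700,−27), front (516,−58), lid edge middle (671,−32). The roof and lid sizes agree with those given. Next I travel high to a point behind the lid, with the fingers closed.

apply_moves(series=[[0.549,-0.576,0,0,0,26,0],[0.549,-0.576,0,0,0,26,0],[0.549,-0.576,0,0,0,26,0],[0.549,-0.576,0,0,0,26,0],[0.549,-0.576,0,0,0,26,0],[0.549,-0.576,0,0,0,26,0],[0.549,-0.576,0,0,0,26,0],[0.549,-0.576,0,0,0,26,0],[0.549,-0.576,0,0,0,26,0],[0.549,-0.576,0,0,0,26,0],[0.549,-0.576,0,0,0,26,0],[0.549,-0.576,0,0,0,26,0]], force=20)

```text
t: 2.65
eef_pos: [572.4, 122.2, 236.1]
eef_rot: [[0.0, -0.164, 0.986], [0.0, 0.986, 0.164], [-1.0, 0.0, 0.0]]
ft_force: [1.0, 0.2, 0.9]
gripper_width: 0.6
```

apply_moves(series=[[0.137,-0.142,0,0,0,0,0],[0.137,-0.142,0,0,0,0,0],[0.137,-0.142,0,0,0,0,0],[0.137,-0.142,0,0,0,0,0],[0.137,-0.142,-0.05,0,0,0,0],[0.137,-0.142,-0.08,0,0,0,0],[0.137,-0.142,-0.08,0,0,0,0],[0.137,-0.142,-0.08,0,0,0,0]])

```text
t: 3.45
eef_pos: [708.4, -18.0, 156.3]
eef_rot: [[-0.0, -0.164, 0.986], [0.0, 0.986, 0.164], [-1.0, 0.0, -0.0]]
ft_force: [0.9, 0.6, 1.0]
gripper_width: 0.4
```

Run:
```python
from h import *
for n in("scene","top"):
    p=arm.capture(n)
    a=p["frame"][100:290,220:450] if n=="scene" else p["frame"][110:275,250:450]
    cv2.imwrite(f"pics/{n}1.png",cv2.resize(a,None,fx=3.1,fy=3.1,interpolation=cv2.INTER_CUBIC))
s=arm.observe();print(s["eef_pos"],s["ft_force"],s["t"])
```

```text
[709.48586165 -17.78905661 158.72485198] [0.40394865 0.29263283 0.47482278] 3.55
```

View pics/scene1.png

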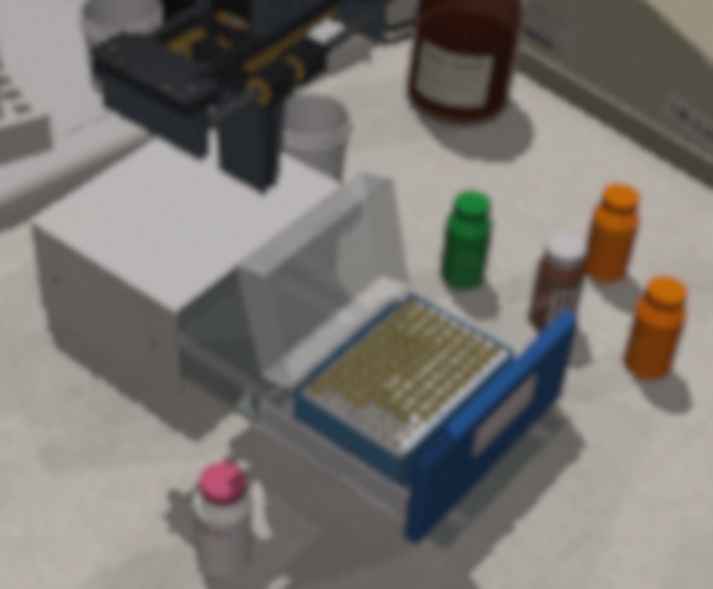

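View pics/top1.png

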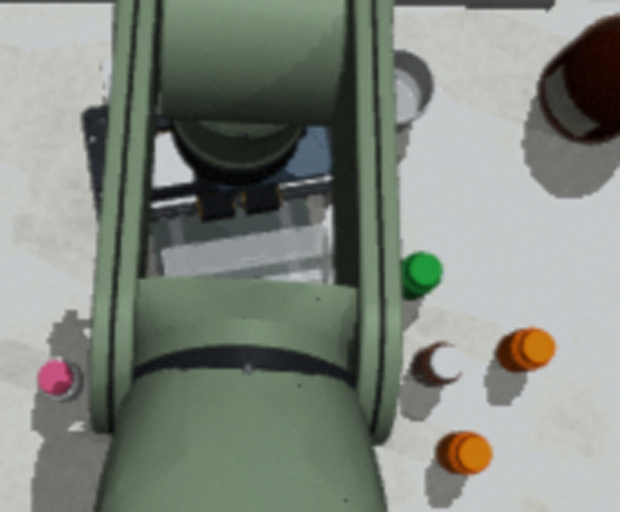

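The fingers are closed and clear behind the lid (scene crop (250,150), lid top edge (310,220)). I lower them to about 104 mm at the tips, then push slowly.

apply_moves(series=[[0,-0.006,-0.02,0,0,0,0],[0,-0.006,-0.032,0,0,0,0],[-0.012,-0.008,-0.032,0,0,0,0],[-0.02,-0.009,-0.032,0,0,0,0],[-0.026,-0.01,-0.032,0,0,0,0],[-0.032,-0.011,-0.032,0,0,0,0],[-0.038,-0.012,-0.032,0,0,0,0],[-0.044,-0.013,-0.032,0,0,0,0],[-0.05,-0.014,-0.032,0,0,0,0],[-0.056,-0.015,-0.032,0,0,0,0],[-0.062,-0.016,-0.032,0,0,0,0],[-0.068,-0.017,-0.032,0,0,0,0]])

```text
t: 4.75
eef_pos: [639.6, -35.2, 123.9]
eef_rot: [[-0.0, -0.164, 0.986], [0.0, 0.986, 0.164], [-1.0, 0.0, -0.0]]
ft_force: [-0.5, -0.3, -0.3]
gripper_width: 0.5
```

Run:
```python
from h import *
n="scene"
p=arm.capture(n)
a=p["frame"][100:290,220:450]
cv2.imwrite(f"pics/{n}2.png",cv2.resize(a,None,fx=3.1,fy=3.1,interpolation=cv2.INTER_CUBIC))
s=arm.observe();print(s["eef_pos"],s["ft_force"],s["t"])
```

```text
[638.55369213 -35.25177079 123.89232251] [-0.98613028  0.22467725 -0.32227589] 4.8
```

View pics/scene2.png

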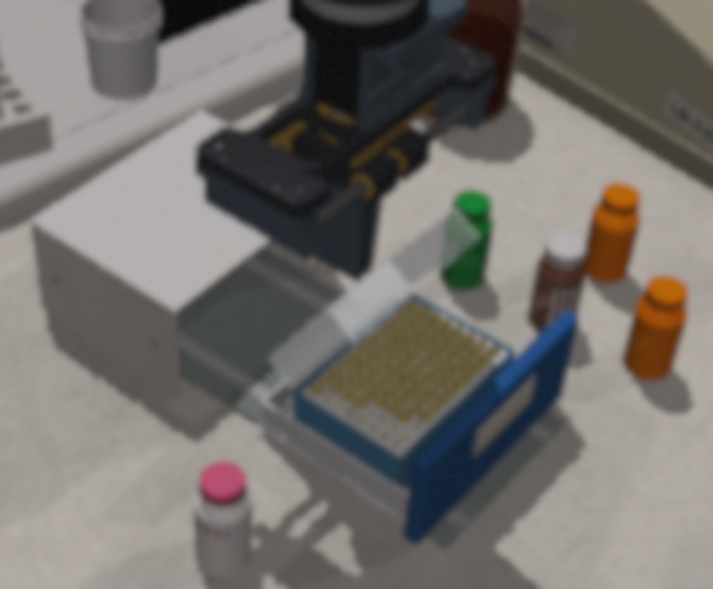

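The lid (its edge about (440,235) in the crop) is moving forward with the fingers, and the box hasn't moved. I keep pushing another 50 mm.

apply_moves(series=[[-0.006,-0.001,0,0,0,0,0],[-0.012,-0.002,0,0,0,0,0],[-0.018,-0.003,0,0,0,0,0],[-0.024,-0.004,0,0,0,0,0],[-0.03,-0.005,0,0,0,0,0],[-0.036,-0.006,0,0,0,0,0],[-0.042,-0.007,0,0,0,0,0],[-0.048,-0.008,0,0,0,0,0],[-0.052,-0.009,0,0,0,0,0],[-0.052,-0.009,0,0,0,0,0]])

```text
t: 5.8
eef_pos: [587.6, -44.2, 124.1]
eef_rot: [[-0.0, -0.164, 0.986], [0.0, 0.986, 0.164], [-1.0, 0.0, -0.0]]
ft_force: [0.6, -0.6, -0.1]
gripper_width: 0.5
```

Run:
```python
from h import *
n="scene"
p=arm.capture(n)
a=p["frame"][100:290,220:450]
cv2.imwrite(f"pics/{n}3.png",cv2.resize(a,None,fx=3.1,fy=3.1,interpolation=cv2.INTER_CUBIC))
s=arm.observe();print(s["eef_pos"],s["ft_force"],s["t"])
```

```text
[588.08012471 -44.14435739 124.07631743] [-0.98163984 -0.02691809 -0.2327546 ] 5.85
```

View pics/scene3.png

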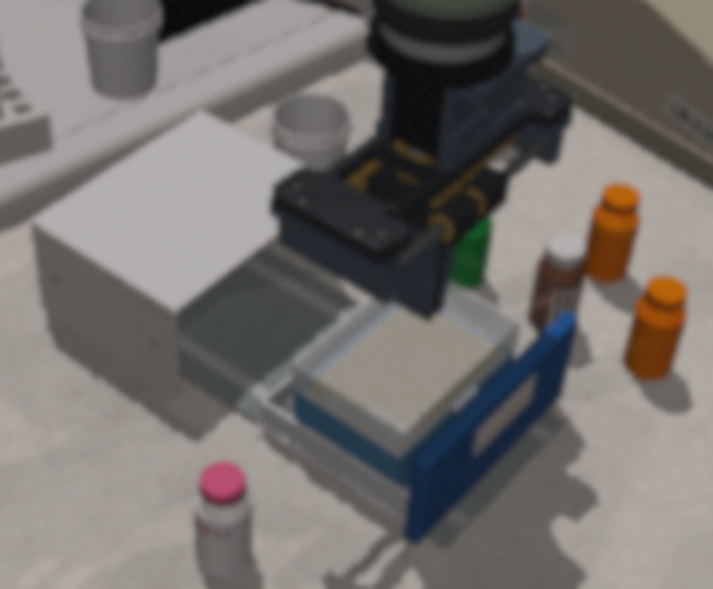

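The lid appears shut: its flat clear top covers the tips at (405,370). I now move over to a point in front of the blue panel, then check the lid again from there.

apply_moves(series=[[-0.04,-0.007,0.02,0,0,0,0],[-0.085,-0.015,0.02,0,0,0,0],[-0.122,-0.021,0.02,0,0,0,0],[-0.122,-0.021,0.0,0,0,0,0],[-0.122,-0.021,-0.03,0,0,0,0],[-0.122,-0.021,-0.06,0,0,0,0],[-0.122,-0.021,-0.06,0,0,0,0],[-0.122,-0.021,-0.06,0,0,0,0]])

```text
t: 6.65
eef_pos: [466.6, -65.1, 64.3]
eef_rot: [[-0.0, -0.164, 0.986], [0.0, 0.986, 0.164], [-1.0, 0.0, -0.0]]
ft_force: [0.5, -0.9, -0.3]
gripper_width: 0.3
```

Run:
```python
from h import *
n="scene"
p=arm.capture(n)
a=p["frame"][100:290,220:450]
cv2.imwrite(f"pics/{n}4.png",cv2.resize(a,None,fx=3.1,fy=3.1,interpolation=cv2.INTER_CUBIC))
s=arm.observe();print(s["eef_pos"],s["ft_force"],s["t"])
for r in arm.place_of(p,"lid_edge")[:2]:
  u,v=r["xy"][0]*640,r["xy"][1]*400;print(r["conf"],u,v,atz(p,u,v,70), "expected px shut",proj(p,[542.5,-53,70]))
```

```text
[467.29693463 -65.20816763  64.94346563] [-0.02524656  0.85635571  0.58163992] 6.7
0.57 369.408 221.8 [543.28038264 -49.15799021  70.        ] expected px shut [371.1795769  221.08071056]
```

View pics/scene4.png

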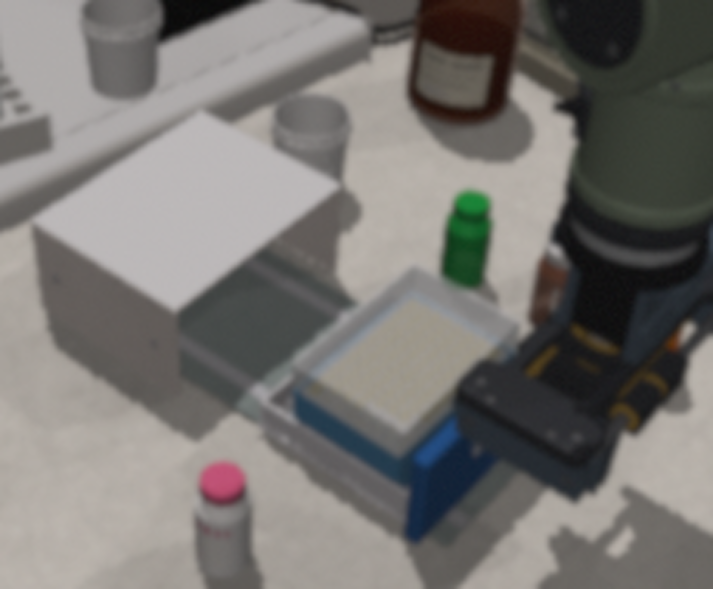

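The lid is fully shut: its edge is at (369,222) px against (371,221) predicted for shut. Now I push the tray gently along the housing axis.

apply_moves(series=[[0.015,0.0025,0,0,0,0,0],[0.025,0.004,0,0,0,0,0],[0.033,0.0055,0,0,0,0,0],[0.04,0.0065,0,0,0,0,0],[0.048,0.008,0,0,0,0,0],[0.058,0.0095,0,0,0,0,0],[0.068,0.011,0,0,0,0,0],[0.079,0.013,0,0,0,0,0],[0.09,0.0145,0,0,0,0,0],[0.101,0.0165,0,0,0,0,0],[0.112,0.018,0,0,0,0,0],[0.122,0.02,0,0,0,0,0]])

```text
t: 7.95
eef_pos: [589.1, -45.0, 63.7]
eef_rot: [[-0.0, -0.164, 0.986], [-0.0, 0.986, 0.164], [-1.0, -0.0, -0.0]]
ft_force: [-2.6, -1.0, -0.7]
gripper_width: 0.5
```

Run:
```python
from h import *
n="scene"
p=arm.capture(n)
a=p["frame"][100:290,220:450]
cv2.imwrite(f"pics/{n}5.png",cv2.resize(a,None,fx=3.1,fy=3.1,interpolation=cv2.INTER_CUBIC))
s=arm.observe();print(s["eef_pos"],s["ft_force"],s["t"])
```

```text
[591.43490397 -44.89663301  64.00794858] [1.93127992 0.58671819 1.3522466 ] 8.0
```

View pics/scene5.png

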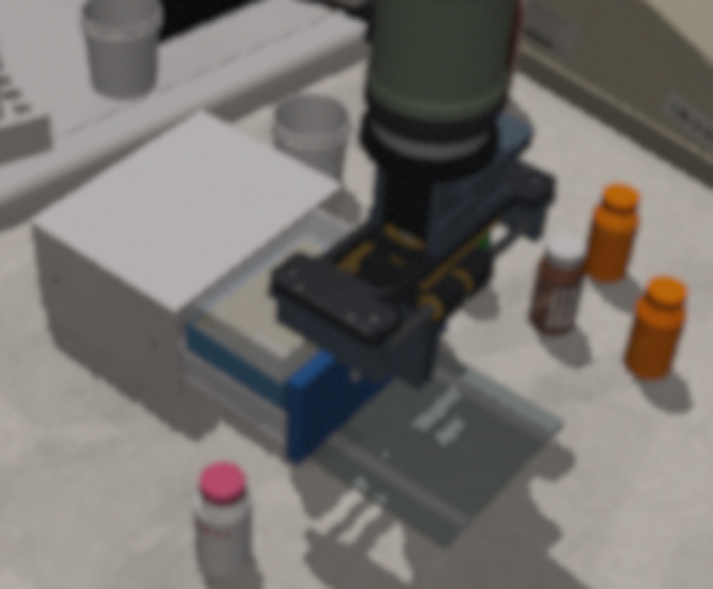

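The tray follows straight, with the lid shut and entering the housing at (250,310). About 80 mm remain.

apply_moves(series=[[0.01,0.0015,0,0,0,0,0],[0.02,0.003,0,0,0,0,0],[0.03,0.005,0,0,0,0,0],[0.04,0.0065,0,0,0,0,0],[0.049,0.008,0,0,0,0,0],[0.057,0.0095,0,0,0,0,0],[0.064,0.0105,0,0,0,0,0],[0.069,0.0115,0,0,0,0,0],[0.073,0.012,0,0,0,0,0],[0.075,0.0125,0,0,0,0,0]])

```text
t: 9.0
eef_pos: [663.5, -32.6, 64.0]
eef_rot: [[0.0, -0.164, 0.986], [0.0, 0.986, 0.164], [-1.0, -0.0, 0.0]]
ft_force: [-1.6, -0.4, -0.2]
gripper_width: 0.6
```

apply_moves(series=[[0.002,0.0003,0,0,0,0,0],[0.004,0.0006,0,0,0,0,0],[0.004,0.0006,0,0,0,0,0]])

```text
t: 9.3
eef_pos: [667.5, -31.9, 64.0]
eef_rot: [[0.001, -0.164, 0.986], [0.0, 0.986, 0.164], [-1.0, 0.0, 0.001]]
ft_force: [-0.4, 0.6, -0.7]
gripper_width: 0.2
```

Run:
```python
from h import *
n="scene"
p=arm.capture(n)
a=p["frame"][100:290,220:450]
cv2.imwrite(f"pics/{n}6.png",cv2.resize(a,None,fx=3.1,fy=3.1,interpolation=cv2.INTER_CUBIC))
s=arm.observe();print(s["eef_pos"],s["ft_force"],s["t"])
```

```text
[667.51402472 -31.93720637  64.0167241 ] [-0.80622098 -0.35976594 -0.61487142] 9.35
```

View pics/scene6.png

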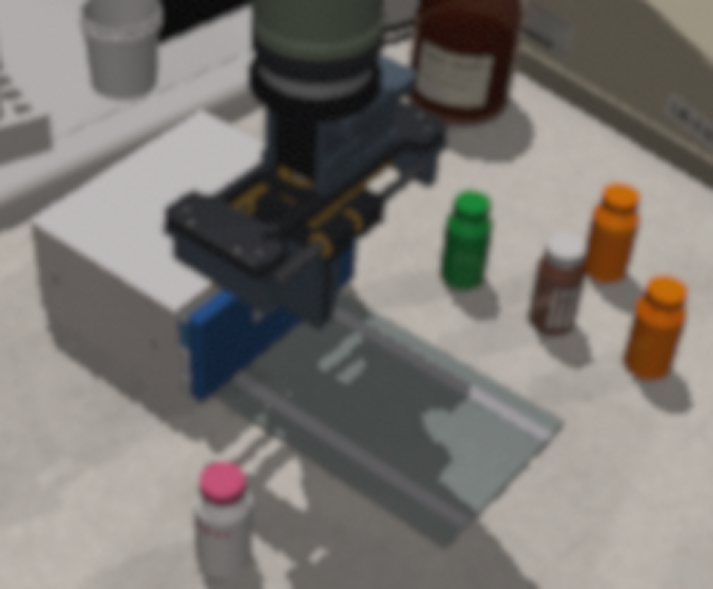

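A gap of a few mm is still visible at (190,340), and no stop force has shown. I continue in small steps until the stop is felt.

apply_moves(series=[[0.002,0.0003,0,0,0,0,0],[0.004,0.0007,0,0,0,0,0],[0.006,0.001,0,0,0,0,0],[0.006,0.001,0,0,0,0,0]])

```text
t: 9.75
eef_pos: [673.8, -30.9, 64.0]
eef_rot: [[0.001, -0.164, 0.986], [0.0, 0.986, 0.164], [-1.0, -0.0, 0.001]]
ft_force: [-0.2, 0.4, -1.4]
gripper_width: 0.5
```

apply_moves(series=[[0.002,0.0003,0,0,0,0,0],[0.003,0.0005,0,0,0,0,0],[0.003,0.0005,0,0,0,0,0]])

```text
t: 10.05
eef_pos: [674.1, -30.8, 64.1]
eef_rot: [[-0.005, -0.164, 0.986], [-0.0, 0.986, 0.164], [-1.0, 0.0, -0.005]]
ft_force: [-6.8, -1.2, 4.7]
gripper_width: 0.2
```

The stop is felt: the position is held at 674 and the force is rising. I add a little firmness, then retreat and look.

apply_moves(series=[[0.002,0.0003,0,0,0,0,0],[0.003,0.0005,0,0,0,0,0],[0.003,0.0005,0,0,0,0,0]])

```text
t: 10.35
eef_pos: [674.1, -30.8, 64.2]
eef_rot: [[-0.012, -0.165, 0.986], [-0.001, 0.986, 0.165], [-1.0, 0.001, -0.012]]
ft_force: [-14.3, -2.9, 8.9]
gripper_width: 0.6
```

apply_moves(series=[[-0.01,-0.0015,0,0,0,0,0],[-0.03,-0.005,0,0,0,0,0],[-0.06,-0.01,0,0,0,0,0],[-0.1,-0.016,0.03,0,0,0,0],[-0.14,-0.023,0.08,0,0,0,0],[-0.18,-0.03,0.13,0,0,0,0],[-0.22,-0.036,0.15,0,0,0,0],[-0.26,-0.036,0.15,0,0,0,0],[-0.29,-0.036,0.15,0,0,0,0],[-0.29,-0.036,0.15,0,0,0,0]])

```text
t: 11.35
eef_pos: [385.3, -65.8, 214.8]
eef_rot: [[0.001, -0.163, 0.987], [-0.0, 0.987, 0.163], [-1.0, -0.0, 0.001]]
ft_force: [0.4, 0.1, -0.2]
gripper_width: 0.4
```

Run:
```python
from h import *
np.set_printoptions(precision=1,suppress=True)
for n in("scene","top"):
    p=arm.capture(n)
    a=p["frame"][100:290,220:450] if n=="scene" else p["frame"][110:275,250:450]
    cv2.imwrite(f"pics/{n}7.png",cv2.resize(a,None,fx=3.1,fy=3.1,interpolation=cv2.INTER_CUBIC))
    for l,z in(("tray_front",45),("pink_vial_mid",35),("white_vial_mid",35),("cup_mid",33)):
        for r in arm.place_of(p,l)[:3]:
            u,v=r["xy"][0]*640,r["xy"][1]*400;print(n,l,round(r["conf"],2),atz(p,u,v,z))
s=arm.observe();print(s["eef_pos"],s["ft_force"],s["t"])
```

```text
scene tray_front 0.59 [683. -25.  45.]
scene white_vial_mid 0.81 [ 659.4 -175.    35. ]
scene white_vial_mid 0.69 [ 584.3 -186.6   35. ]
scene white_vial_mid 0.66 [ 521.1 -206.1   35. ]
scene cup_mid 0.8 [ 804.2 -161.3   33. ]
top tray_front 0.65 [689.3 -23.1  45. ]
top pink_vial_mid 0.64 [571.5 111.8  35. ]
top white_vial_mid 0.68 [ 585.6 -179.3   35. ]
top white_vial_mid 0.63 [ 599.4 -252.4   35. ]
top white_vial_mid 0.62 [ 515.5 -211.7   35. ]
top cup_mid 0.75 [ 816.2 -152.5   33. ]
[389.7 -65.9 213.6] [ 0.7  1.3 -1. ] 11.85
```

View pics/scene7.png

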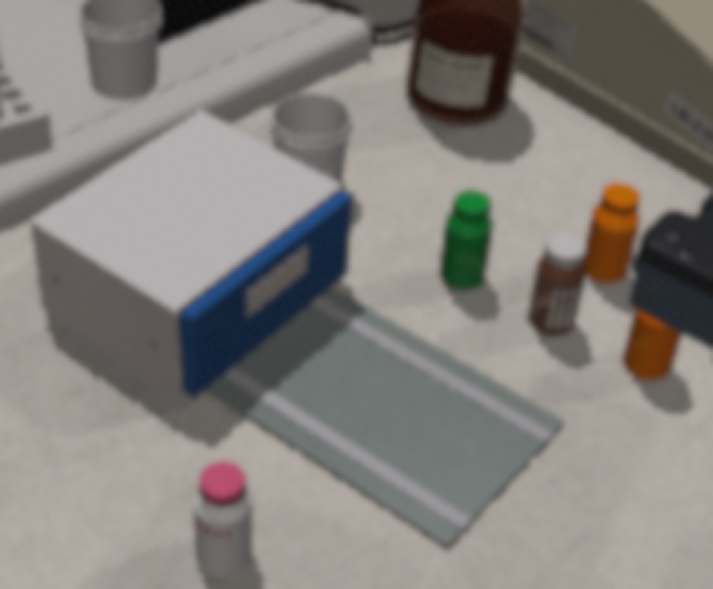

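View pics/top7.png

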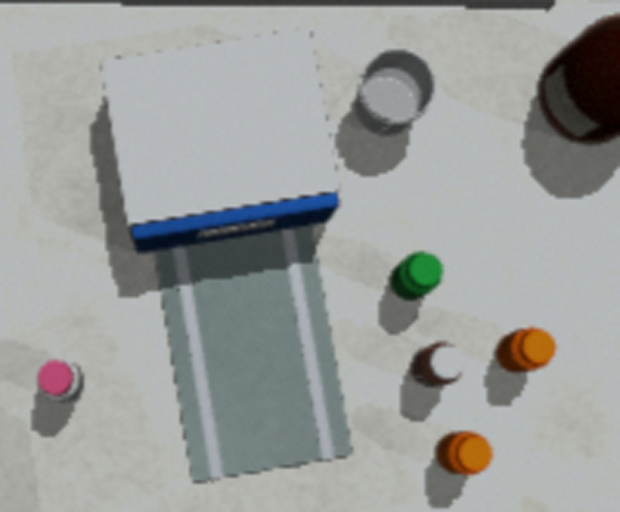

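Both views show the blue front flush with the mouth and no gap (scene crop (185,320)–(350,200)). The pink vial, white-capped vial and cup stand unmoved, and the robot is clear.

```bash
python3 -c "
from rig import arm
print(arm.sign_off())"
```

```text
the job is handed in; nothing more can be done
None
```

The lid is shut and the tray is fully home, done in that order with closed fingertips; I handed the job in at about 12 s of the 43 s allowed.

- **Lid:** I pushed it slowly from behind until it fell shut. Before touching the tray I checked the lid edge in the picture: it was at (369,222) px, against (371,221) predicted for shut.
- **Tray:** I pushed the blue front along the housing axis until the arm stopped advancing and the wrist force rose to about 17 N. I then backed the arm well clear. In the last pictures the front is flush with the mouth. It measures about 683–689 mm in x, against the 688 mm expected when home.
- **Vials and cup:** In the pictures both vials and the cup stand where they were, and their measured positions agree within the measuring scatter.
- **Checks that missed or disagreed:**
  - The network missed the pink vial in the final scene view, though it is plainly there in the picture.
  - The cup's x readings differ by about 12 mm between the two views, but neither picture shows it moved.
  - The lid cannot be seen now that the tray is home. It was last seen shut as the box entered the housing.

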